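# Hold down the spring catch, slide the can box open and push the flattened can in

## Task

With a fingertip, hold the spring catch bar of the can box pressed down and, keeping it down, push the lid's upright plate along the bar until the lid is fully open and the catch can spring back up behind the plate when you let go. Then push the flattened can along its lane so that it drops through the open hole into the box. Only press and push: pick nothing up, and leave the upright cans and the scoop where they are.

Things in the scene. Friction and masses are not known exactly. Their poses are not given: they have to be found in the camera images.
- can_box: Fixed plywood box, 235 x 254 mm, deck top 90 mm above the bench. Origin on the bench below the middle of the deck's square hole (92 x 92 mm, covered by the lid at first). Box z is up, x the way the lid slides open (away from the robot at yaw 0), y left at yaw 0: the lane is on the +y side of the hole, the catch bar on the -y side. No part of box, lid or catch rises over 130 mm.
- lane_mid (a point): Middle of the flattened can's lane, on the deck, 128 mm from the origin of the box along its y. The lane runs along box y from 60 to 195 mm, 94 mm wide between two fences 10 mm high, open at both ends. The deck ends at box y = 200 mm; the hole's edge at the lane is at box y = 47 mm. Axes as the box's.
- lid (a joint): Sliding steel lid, a plate 104 x 102 mm, 6 mm thick, lying on the deck over the hole. 0 = closed; grows in m as it slides towards box +x, end stop at 0.104 (fully open). It stays where left (1.5 N friction). It starts between 0 and 0.005; while the catch bar is up, the bar's first tooth stops it at 0.008.
- push_face (a point): Centre of the near (box -x) face of the upright push plate fixed to the lid: push here. The plate is 12 mm thick (x) and 66 mm wide (y), and stands over the catch bar from 104 to 130 mm above the bench (2 mm over the raised bar). This point is at box y = -90 mm, 117 mm high; its box x is -26 mm closed, +78 mm fully open. Axes as the box's.
- catch (a joint): Spring catch bar. 0 = up (at rest); grows in m as it is pressed straight down, stop at 0.014. Pressed anywhere alike: 4.5 N to start, 9 N at the bottom. Its two teeth block the push plate and clear it when the bar is over 0.008 down. Let go, the second tooth springs up behind the plate, locking the lid open, only if the lid is past 0.092.
- bar_top (a point): On the top face of the catch bar, mid-width of the strip where a finger presses and runs; moves down with it. Flat steel bar along box x, from 100 mm behind (-x) to 110 mm beyond this point; raised, its top is 102 mm above the bench. Free strip 52 mm wide (box y, 26 mm each side of this point); inside it (+y) the teeth rise 10 mm, each 10 mm long, at box x = -1 and +61 mm. Axes as the box's.
- flatcan_mid (a point): Centre of the flattened can, a loose disc 68 mm across and 22 mm high (about 20 g) lying flat on the deck in the lane, 97 to 115 mm to the +y side of the box origin. Pushed towards box -y it drops through the hole once its centre has passed the hole's edge (lid open).
- can_a: Upright empty drink can, 66 mm across, 115 mm tall, to be left alone. Origin at the centre of its underside.
- can_b: Another such upright empty can, to be left alone. Origin at the centre of its underside.
- can_c: Another such upright empty can, to be left alone. Origin at the centre of its underside.
- scoop: Plastic scoop lying on the bench, to be left alone: tray 110 x 85 mm, 45 mm high, with a 100 mm round handle on its -x side. Origin on the bench, 25 mm from the tray's back wall, inside the tray.
Things that resemble listed ones, but are neither listed nor needed, are in the scene too. There is more than one size of the part that bears flatcan_mid; the job needs the largest.

How it is judged:
By the outcome, as a careful person would: the job done as asked, in the order asked, and still so for the second after the job is handed in, with the robot touching nothing.
It also fails if it takes over 48 s, if anything falls off the work surface, if the arm or the gripper's body presses on something with over 40 N, if the wrist force passes 120 N, or if a joint passes its speed limit or range.

## Robot

A 6-joint arm with a two-finger parallel gripper is mounted at the origin on the work surface. World frame = base frame: x ahead of the robot, y to its left, z up, the work surface at z = 0. Lengths are in mm, angles in degrees, forces in N, time in s.
With the tool pointing down it reaches from about 375 to 900 mm from the base axis. Payload 3.1 kg.
Tool frame: the origin (TCP) lies between the finger pads; the fingertips stand 14 mm ahead of it and the grasp point (between the pads) lies 5 mm behind it (tcp_to_tips is the distance from the TCP to the fingertips, in mm); z points along the fingers, y is the direction in which the jaws open and shut (so a half turn about z gives the same grasp; the last joint's range is limited). The gripper opens to 87 mm and grips with 3 to 60 N. Pads are 19 mm wide; open, the fingers measure 117 mm over their backs; the gripper's body (75 mm by 190 mm) begins 51 mm behind the grasp point.
Start: joints at [56.809, 30.224, 82.088, -0, 67.689, -10.227], TCP at [243.805, 575.461, 199.248] pointing down, gripper open.
Joint ranges: [-176.69, 176.69], [-43.24, 126.21], [12.49, 139.97], [-82, 262], [0, 151.66], [-163.58, 163.58]. Speed limits (degrees/s): [159.86, 159.86, 180, 180, 180, 180].

## Interface

Orientations are given as [roll, pitch, yaw] about the fixed x, y, z axes, in that order (R = Rz(yaw) Ry(pitch) Rx(roll)).
In Python, from bench import * gives the robot as it stands.
- The arm moves only by the tool send_rows, never from a script. Its argument "increments" is a list of rows, each an object of numbers: "x", "y", "z": the shift along the tool's x, y, z normalised to -1 to 1, where 1 is 40 mm; "ax", "ay", "az": the turn, a rotation vector about the tool's x, y, z normalised to -1 to 1, where 1 is 4 degrees. In form: [{"x": .., "y": .., "z": .., "ax": .., "ay": .., "az": ..}, ...]. A call has 1 to 5 rows; each row shifts and turns the pose as measured when the row begins, along the tool's axes as they then stand; what a row does not reach is not made up. A row lasts 1/10 s, in which the tool goes at most 50 mm and 8.59 degrees, less where a joint would pass 70% of its speed; a pose out of reach is approached as far as the arm can. A call with a number of a shift or a turn outside -1 to 1 is refused whole. A call with a gripper value outside its range is refused whole. "grip" is the closure, from -1 (fully open) to 1 (shut), set as the call begins (left out, the last holds). The fingers move at their own pace and stop on an object; the grip force is fixed at half the most. Time passes only in rows, so rows that do not move let the fingers close. It gives the time, the measured TCP pose, the force and the opening at its end, in the units of the state.
- sense(): the state, without advancing time (a new reading comes with each control period).
- grab_frame(name): name is "scene" or "top" or "wrist"; returns the picture (400x640x3 uint8, blue, green, red); there is no depth.
- camera_model(name): a dict with "fovy" (degrees; the focal length in pixels is half the picture's height over the tangent of half this angle, whatever the lens; pixels are square), "cx", "cy" (the principal point, pixels), "dist_coeffs" ([k1, k2, p1, p2, k3] as OpenCV has them; the pictures are not rectified), "view" (4x4, takes a point from world to camera coordinates). Camera axes: x right, y up, looking along -z (the intrinsics and any distortion apply to the point x, -y, -z); pixel columns grow to the right and rows downward; lengths in mm; the calibration is good to about 2 mm. A picture is of the moment at which its call begins: read the wrist's pose just before it. camera_model takes no time and is no camera call; for the wrist camera it gives the pose at the moment of the call.
- finish_job(): hands the job in, once; it reports no verdict.
Trained networks look in the newest picture that a camera, given by its name, has taken for a name from the list of things; names that differ only in an ending like _2 or _b are one class to them, and where a whole thing is asked for, a point or a joint stands for the part that bears it (a point fixed in the world has none). Each returns a list of dicts, best first, with "p" (0 to 1); they miss things now and then, are a little off and sometimes report something else, mostly with a low value. They report only what shows in the picture. A call takes as long as a camera call. They do not tell look-alikes from the thing itself.
- spot_in(name, camera): "xyz" ([x, y, z] in mm, in world coordinates, good to about 4 mm: the middle of the surface that is visible of it).
- silhouettes(name, camera): "region" (400x640 bool, what is visible of it).
- tip_of(name, camera): "xyz" ([x, y, z] in mm, in world coordinates, good to about 4 mm: a listed point, or the origin of a listed thing).
The state is a dict: "clock": time; "q": joint angles; "dq": joint speeds; "tau": joint torques, N m; "eef_pos": TCP position; "eef_rot": TCP orientation; "ft_force": force on the tool from outside, world axes, zero at the start; "torque": the same for the moment, N m; "width": finger opening in mm.
Only numpy, scipy, OpenCV 4.12 (cv2) and the standard library are available. Lean on these libraries where they do the work, as an engineer would, in place of code of your own. Each camera call takes 0.05 s, during which the arm holds its last target.

## Working session

There is one attempt and no reset: what is moved stays moved. The work goes in short steps, Python scripts to look and compute and a tool call to move; the robot and the scene stay as the last step left them, time stands still between calls to the robot, and variables do not carry over. Pictures are saved under pics/ and viewed, and the job is handed in when it is done.

Besides the shell and the picture viewer there is one more tool, called as name(argument=value, ...) on one line, values as JSON. send_rows: Moves the arm, as the interface text tells. Scaled input: -1 to 1 covers 40 mm each way for a shift and 4 degrees each way for a turn. Its arguments: {"type":"object","properties":{"increments":{"type":"array","items":{"type":"object","properties":{"x":{"type":"number","minimum":-1,"maximum":1},"y":{"type":"number","minimum":-1,"maximum":1},"z":{"type":"number","minimum":-1,"maximum":1},"ax":{"type":"number","minimum":-1,"maximum":1},"ay":{"type":"number","minimum":-1,"maximum":1},"az":{"type":"number","minimum":-1,"maximum":1}}}},"grip":{"type":"number"}},"required":["increments"]}

```bash
ls; mkdir -p pics; python3 - <<'E'
from bench import *
import cv2
s=sense();print({k:s[k] for k in s})
for c in ("scene","top","wrist"):
    f=grab_frame(c);cv2.imwrite(f"pics/{c}0.png",f)
    m=camera_model(c);print(c,m['fovy'],m['cx'],m['cy'],m['dist_coeffs'])
    for n in ("can_box","push_face","bar_top","flatcan_mid","lane_mid","can_a","scoop"):
        if c=="wrist" and n in("scoop","can_a"):continue
        print(n,[(round(d['p'],2),[round(float(v)) for v in d['xyz']]) for d in tip_of(n,c)])
print(sense()['clock'])
E
```

```text
pics
{'clock': 0.0, 'q': array([ 5.68111402e+01,  3.02773601e+01,  8.21566796e+01,  3.17072214e-04,
        6.76883662e+01, -1.02291515e+01]), 'dq': array([-0.04481533, -0.01742894,  0.01454434,  0.02796884, -0.04655804,
        0.00319203]), 'tau': array([ 9.23877269e-04, -4.40032017e+01, -1.76599556e+01,  6.34270068e-02,
        5.80123113e-02, -1.58114563e-04]), 'eef_pos': array([243.35896566, 574.82898836, 198.28727383]), 'eef_rot': array([-1.79879592e+02, -2.20259013e-02,  1.57040148e+02]), 'ft_force': array([ 0.53472724, -0.0752763 , -0.3044037 ]), 'torque': array([-0.00113048,  0.04607839, -0.0078471 ]), 'width': 86.79279749913634}
scene 49.8152136603769 313.1790210927205 196.25091272332432 [-0.10492744  0.          0.          0.          0.        ]
can_box [(0.74, [536, -30, 0])]
push_face [(0.81, [540, -124, 120])]
bar_top [(0.87, [563, -119, 103])]
flatcan_mid [(0.59, [512, 65, 103]), (0.56, [356, -66, 9]), (0.51, [333, 97, 7])]
lane_mid [(0.77, [506, 91, 90])]
can_a [(0.83, [516, 263, 0]), (0.72, [612, 266, 4]), (0.61, [406, 218, -2])]
scoop [(0.62, [633, -260, -3])]
top 43.626050442191094 320.8466282161635 191.63416245090804 [-0.04015997  0.          0.          0.          0.        ]
can_box [(0.74, [534, -30, 0])]
push_face [(0.56, [536, -116, 120])]
bar_top [(0.81, [558, -122, 101])]
flatcan_mid [(0.58, [328, 99, 5]), (0.51, [357, -66, 8])]
lane_mid [(0.86, [503, 92, 89])]
can_a [(0.7, [516, 260, 0]), (0.68, [616, 271, 0]), (0.64, [408, 218, -1])]
scoop [(0.83, [635, -260, 1])]
wrist 66.25957660216636 322.1171216002903 194.60419109818423 [-0.05236796  0.          0.          0.          0.        ]
can_box []
push_face []
bar_top []
flatcan_mid []
lane_mid []
1.1
```

View pics/scene0.png

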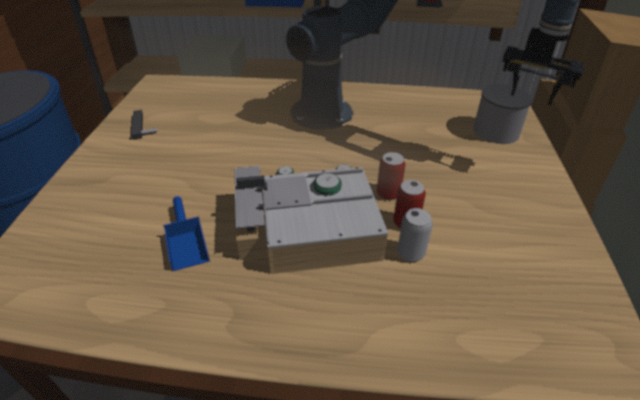

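View pics/top0.png

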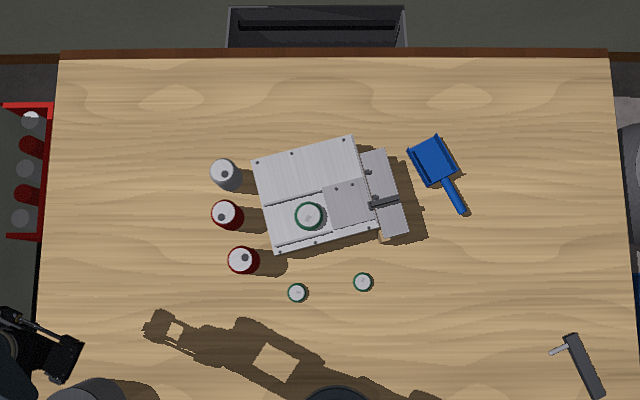

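```bash
cat > h.py <<'E'
import numpy as np, cv2
def proj(m,P):
    P=np.atleast_2d(P).astype(float);V=np.array(m['view'])
    c=P@V[:3,:3].T+V[:3,3]
    f=200/np.tan(np.radians(m['fovy']/2))
    K=np.array([[f,0,m['cx']],[0,f,m['cy']],[0,0,1]])
    q=c*[1,-1,-1]
    return cv2.projectPoints(q,np.zeros(3),np.zeros(3),K,np.array(m['dist_coeffs'],float))[0].reshape(-1,2)
def ray_z(m,uv,z):
    V=np.array(m['view']);f=200/np.tan(np.radians(m['fovy']/2))
    K=np.array([[f,0,m['cx']],[0,f,m['cy']],[0,0,1]])
    u=cv2.undistortPoints(np.array(uv,float).reshape(-1,1,2),K,np.array(m['dist_coeffs'],float)).reshape(-1,2)
    d=np.c_[u[:,0],-u[:,1],-np.ones(len(u))]@V[:3,:3]
    o=-V[:3,:3].T@V[:3,3]
    return o+d*((z-o[2])/d[:,2])[:,None]
def w(b,pose):
    x,y,t=pose;c,s=np.cos(np.radians(t)),np.sin(np.radians(t));b=np.atleast_2d(b).astype(float)
    return np.c_[x+c*b[:,0]-s*b[:,1],y+s*b[:,0]+c*b[:,1],b[:,2]]
E
python3 - <<'E'
from bench import *
from h import *
m=camera_model('top');f=cv2.imread('pics/top0.png')
pose=(535,-30,14.1)
def draw(f,m,name,box):
    s=5
    x0,y0,x1,y1=box
    g=cv2.resize(f[y0:y1,x0:x1],None,fx=s,fy=s,interpolation=cv2.INTER_CUBIC)
    cv2.imwrite('pics/'+name+'_raw.png',g)
    L=[[(-60,-54,90),(-60,200,90)],[(-60,200,90),(175,200,90)],[(175,200,90),(175,-54,90)],
       [(-47,60,100),(-47,195,100)],[(47,60,100),(47,195,100)],
       [(-26,-123,130),(-26,-57,130)],[(-14,-123,130),(-14,-57,130)]]
    for a in L:
        p=proj(m,w(a,pose)); p=((p-[x0,y0]+.5)*s).astype(int)
        cv2.line(g,tuple(map(int,p[0])),tuple(map(int,p[1])),(0,0,255),1)
    cv2.imwrite('pics/'+name+'.png',g)
draw(f,m,'topc',(245,125,405,245))
draw(cv2.imread('pics/scene0.png'),camera_model('scene'),'scc',(225,155,385,275))
E
```

```text
(no output)
```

View pics/topc.png

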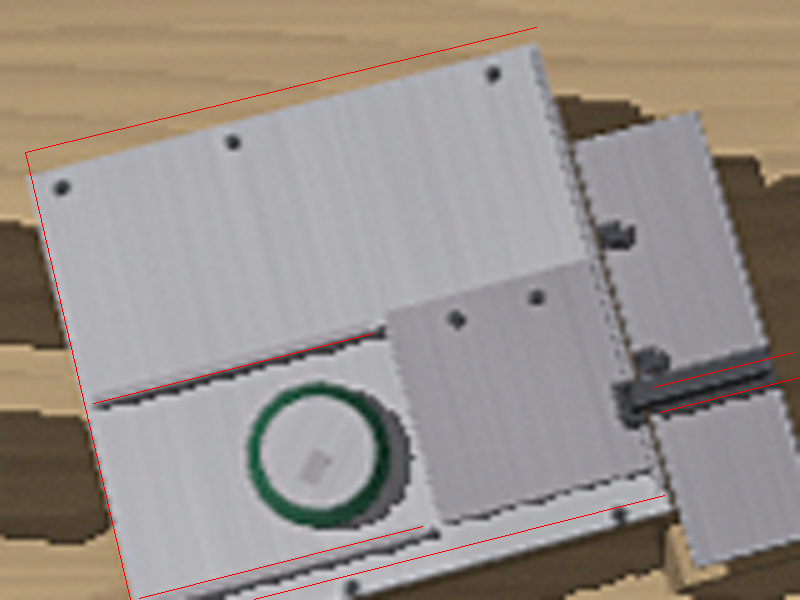

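View pics/scc.png

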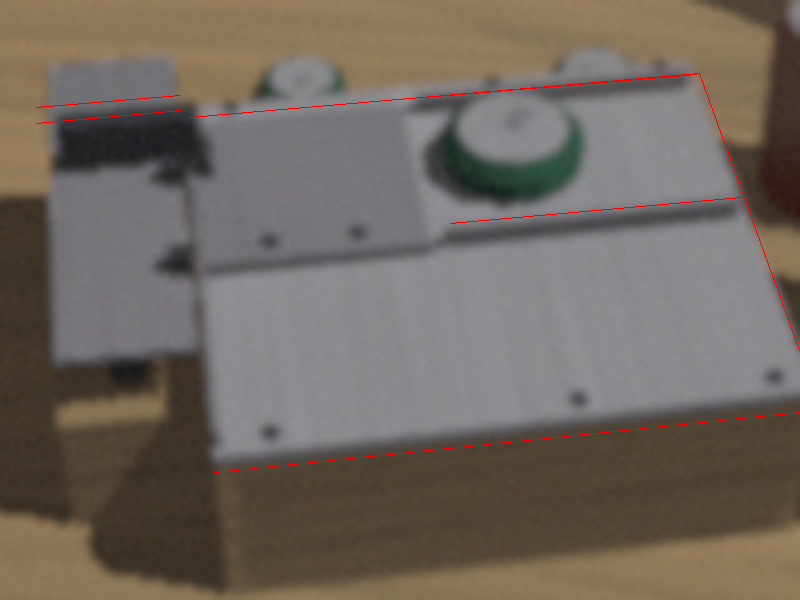

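```bash
python3 - <<'E'
from bench import *
from h import *
import numpy as np
pose=(535,-30,14.1)
def inv(P):
    t=np.radians(pose[2]);d=P[:,:2]-np.array(pose[:2]);c,s=np.cos(t),np.sin(t)
    return np.c_[c*d[:,0]+s*d[:,1],-s*d[:,0]+c*d[:,1]].round(1)
def bp(c,o,pts,z,n):
    m=camera_model(c);uv=np.array(pts)/5+o-.5
    print(c,n,inv(ray_z(m,uv,z)).tolist())
T=(245,125);S=(225,155)
bp('top',T,[(31,178),(536,45)],90,'deck back corners L,R')
bp('top',T,[(575,140),(700,110),(695,565)],102,'bar far-left, far-right, nearleft')
bp('top',T,[(765,348),(772,375),(640,385),(640,418)],130,'plate')
bp('top',T,[(390,312),(583,260),(440,523),(650,470)],96,'lid')
bp('scene',S,[(213,460),(190,105),(690,68)],90,'deck far-right, near-right, near-left')
bp('scene',S,[(50,65),(52,362),(196,352)],102,'bar near-right, far-right,far-left')
bp('scene',S,[(55,122),(200,110)],130,'plate')
bp('scene',S,[(210,270),(425,245),(405,110)],96,'lid')
g=cv2.imread('pics/top0.png')[170:225,345:420];cv2.imwrite('pics/pl.png',cv2.resize(g,None,fx=10,fy=10,interpolation=cv2.INTER_CUBIC))
g=cv2.imread('pics/scene0.png')[160:215,225:300];cv2.imwrite('pics/pl2.png',cv2.resize(g,None,fx=10,fy=10,interpolation=cv2.INTER_CUBIC))
E
```

```text
top deck back corners L,R [[162.3, 200.3], [166.5, -51.5]]
top bar far-left, far-right, nearleft [[113.4, -55.9], [113.0, -117.6], [-95.4, -57.6]]
top plate [[-8.8, -111.2], [-21.7, -111.0], [-11.3, -51.2], [-25.9, -47.2]]
top lid [[55.5, 49.6], [57.3, -45.3], [-47.0, 51.6], [-47.1, -49.8]]
scene deck far-right, near-right, near-left [[168.1, -54.1], [-69.7, -53.5], [-65.4, 196.4]]
scene bar near-right, far-right,far-left [[-96.2, -121.0], [114.3, -118.5], [116.4, -57.7]]
scene plate [[-13.9, -114.5], [-13.5, -47.9]]
scene lid [[59.0, -49.4], [55.4, 47.5], [-43.5, 50.1]]
```

View pics/pl.png

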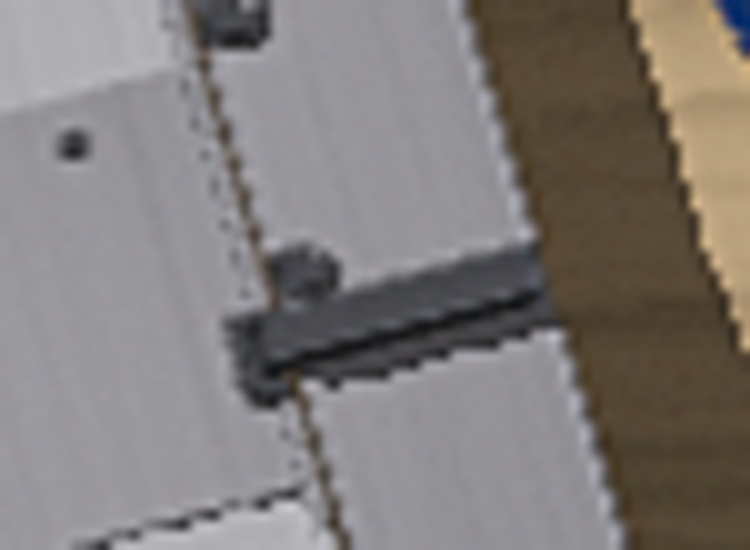

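View pics/pl2.png

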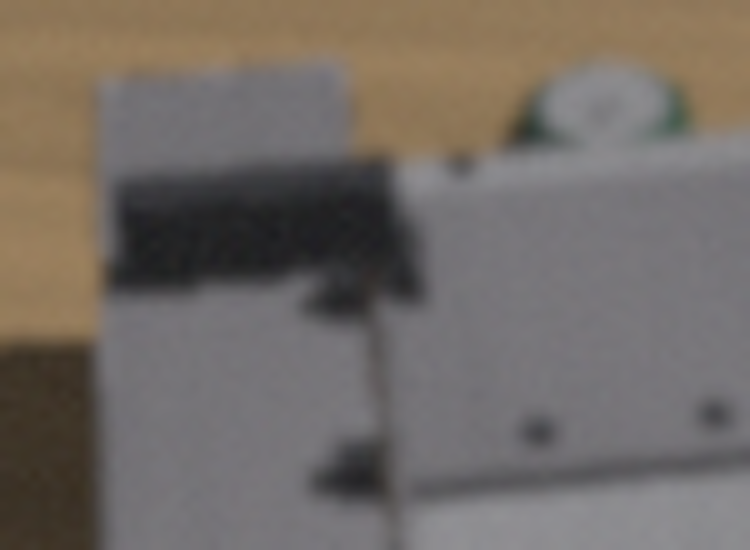

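send_rows(grip=1, increments=[{"az":-1},{"az":-1},{"az":-1},{"az":-1},{"az":-1}])

```text
invalid input at $.increments[0]: expected keys x, y, z, ax, ay, az
```

send_rows(increments=[{"az":-1},{"az":-1},{"az":-1},{"az":-1},{"az":-0.5}])

```text
invalid input at $.increments[0]: expected keys x, y, z, ax, ay, az
```

```bash
cat > d.py <<'E'
import sys
from bench import *
from h import *
from scipy.spatial.transform import Rotation as R
pose=(535,-30,14.1)
def st():
    s=sense();p=s['eef_pos'];M=R.from_euler('xyz',s['eef_rot'],degrees=True).as_matrix()
    tip=p+M@[0,0,14]
    t=np.radians(pose[2]);c,sn=np.cos(t),np.sin(t)
    B=np.array([[c,-sn,0],[sn,c,0],[0,0,1]])
    b=B.T@(tip-[pose[0],pose[1],0]);f=B.T@s['ft_force']
    print('t%.2f'%s['clock'],'tip box',b.round(1),'rpy',s['eef_rot'].round(2),'F box',f.round(1),'w',s['width'].round(1))
    return s,b,M,B
if __name__=='__main__':
    s,b,M,B=st()
    if len(sys.argv)>1:
        tgt=np.array(list(map(float,sys.argv[1:4])))
        d=M.T@B@(tgt-b);print('units',(d/40).round(3))
    R0=R.from_matrix(M).inv()*R.from_euler('xyz',[180,0,194.1],degrees=True)
    print('turn units',(R0.as_rotvec(degrees=True)/4).round(3))
E
python3 d.py -42 -93 180
```

```text
Traceback (most recent call last):
  File "d.py", line 15, in <module>
    s,b,M,B=st()
            ~~^^
  File "d.py", line 12, in st
    print('t%.2f'%s['clock'],'tip box',b.round(1),'rpy',s['eef_rot'].round(2),'F box',f.round(1),'w',s['width'].round(1))
                                                                                                     ^^^^^^^^^^^^^^^^
AttributeError: 'float' object has no attribute 'round'
```

All six keys are needed in each row.

send_rows(grip=1, increments=[{"x":0,"y":0,"z":0,"ax":0,"ay":0,"az":-1},{"x":0,"y":0,"z":0,"ax":0,"ay":0,"az":-1},{"x":0,"y":0,"z":0,"ax":0,"ay":0,"az":-1},{"x":0,"y":0,"z":0,"ax":0,"ay":0,"az":-1},{"x":0,"y":0,"z":0,"ax":0,"ay":0,"az":-1}])

```text
clock: 1.6
eef_pos: [243.8, 575.5, 199.3]
eef_rot: [180.0, 0.0, 177.8]
ft_force: [-0.2, 0.3, 1.1]
width: 55.2
```

send_rows(increments=[{"x":0,"y":0,"z":0,"ax":0,"ay":0,"az":-1},{"x":0,"y":0,"z":0,"ax":0,"ay":0,"az":-1},{"x":0,"y":0,"z":0,"ax":0,"ay":0,"az":-1},{"x":0,"y":0,"z":0,"ax":0,"ay":0,"az":-1},{"x":0,"y":0,"z":0,"ax":0,"ay":0,"az":-0.5}])

```text
clock: 2.1
eef_pos: [243.8, 575.5, 199.3]
eef_rot: [180.0, 0.0, -163.4]
ft_force: [-0.1, -0.6, -0.6]
width: 15.0
```

```bash
sed -i "s/s\['width'\].round(1)/round(s['width'],1)/" d.py; python3 d.py -42 -93 180
```

```text
t2.10 tip box [-134.9  658.2  185.3] rpy [ 180.      0.   -163.38] F box [-0.2 -0.5 -0.6] w 15.0
units [ -1.494 -18.864   0.13 ]
turn units [0.001 0.    0.631]
```

send_rows(increments=[{"x":-0.07,"y":-0.9,"z":0,"ax":0,"ay":0,"az":0.63},{"x":-0.07,"y":-1,"z":0,"ax":0,"ay":0,"az":0},{"x":-0.07,"y":-1,"z":0,"ax":0,"ay":0,"az":0},{"x":-0.07,"y":-1,"z":0,"ax":0,"ay":0,"az":0},{"x":-0.07,"y":-1,"z":0,"ax":0,"ay":0,"az":0}])

```text
clock: 2.6
eef_pos: [308.2, 389.6, 198.9]
eef_rot: [179.7, 0.3, -165.5]
ft_force: [0.4, -0.3, -0.1]
width: 0.5
```

```bash
python3 d.py -42 -93 180
```

```text
t2.60 tip box [-117.7  462.3  184.9] rpy [ 179.73    0.3  -165.45] F box [ 0.3 -0.4 -0.1] w 0.5
units [ -1.784 -13.897   0.065]
turn units [0.069 0.075 0.112]
```

send_rows(increments=[{"x":-0.13,"y":-1,"z":0,"ax":0.07,"ay":0.07,"az":0.1},{"x":-0.13,"y":-1,"z":0,"ax":0,"ay":0,"az":0},{"x":-0.13,"y":-1,"z":0,"ax":0,"ay":0,"az":0},{"x":-0.13,"y":-1,"z":0,"ax":0,"ay":0,"az":0},{"x":-0.13,"y":-1,"z":0,"ax":0,"ay":0,"az":0}])

```text
clock: 3.1
eef_pos: [385.0, 195.0, 200.1]
eef_rot: [180.0, 0.3, -165.7]
ft_force: [1.0, 0.3, -0.3]
width: 0.4
```

send_rows(increments=[{"x":-0.13,"y":-1,"z":0,"ax":0,"ay":0,"az":0},{"x":-0.13,"y":-1,"z":0,"ax":0,"ay":0,"az":0},{"x":-0.13,"y":-1,"z":0,"ax":0,"ay":0,"az":0},{"x":-0.13,"y":-1,"z":0,"ax":0,"ay":0,"az":0},{"x":-0.13,"y":-1,"z":0,"ax":0,"ay":0,"az":0}])

```text
clock: 3.6
eef_pos: [462.6, -0.8, 202.1]
eef_rot: [-180.0, 0.5, -165.8]
ft_force: [0.4, 0.9, 0.6]
width: 0.4
```

```bash
python3 d.py -42 -93 180
```

```text
t3.60 tip box [-63.   46.  188.1] rpy [-179.95    0.55 -165.77] F box [0.6 0.8 0.6] w 0.4
units [-0.515 -3.475  0.21 ]
turn units [-0.012  0.137  0.032]
```

send_rows(increments=[{"x":-0.13,"y":-0.87,"z":0.05,"ax":0,"ay":0.13,"az":0.03},{"x":-0.13,"y":-0.87,"z":0.2,"ax":0,"ay":0,"az":0},{"x":-0.13,"y":-0.87,"z":0.4,"ax":0,"ay":0,"az":0},{"x":-0.13,"y":-0.87,"z":0.4,"ax":0,"ay":0,"az":0},{"x":0,"y":0,"z":0,"ax":0,"ay":0,"az":0}])

```text
clock: 4.1
eef_pos: [523.2, -143.4, 161.3]
eef_rot: [-179.5, 0.5, -166.3]
ft_force: [-0.9, 0.6, 1.0]
width: 0.7
```

```bash
python3 d.py -42 -93 115; python3 - <<'E'
from bench import *
from h import *
import cv2
from d import pose
names=[('push_face','scene'),('push_face','top'),('bar_top','top'),('bar_top','scene'),('push_face','wrist'),('can_box','wrist')]
ims=[]
for c in ('wrist','scene','top'):
    f=grab_frame(c);cv2.imwrite(f'pics/{c}1.png',f)
    for n in ('push_face','bar_top'):
        print(c,n,[(round(d['p'],2),[round(float(v)) for v in d['xyz']]) for d in tip_of(n,c)])
print('exp push(lid .003)',w([(-23,-90,117)],pose),'bar_top~',w([(2,-93,102)],pose))
g=cv2.resize(cv2.imread('pics/scene1.png')[140:260,210:370],None,fx=5,fy=5,interpolation=cv2.INTER_CUBIC);cv2.imwrite('pics/scene1c.png',g)
E
```

```text
t4.10 tip box [ -39.  -107.2  147.3] rpy [-179.54    0.5  -166.28] F box [-0.8  0.8  1. ] w 0.7
units [0.084 0.362 0.803]
turn units [-0.114  0.124 -0.097]
wrist push_face []
wrist bar_top []
scene push_face [(0.71, [537, -127, 118])]
scene bar_top [(0.88, [562, -120, 103]), (0.53, [611, 269, 3])]
top push_face []
top bar_top [(0.83, [559, -126, 102]), (0.22, [516, 262, -1])]
exp push(lid .003) [[ 534.61829471 -122.89162665  117.        ]] bar_top~ [[ 559.59594013 -119.7108674   102.        ]]
```

View pics/wrist1.png

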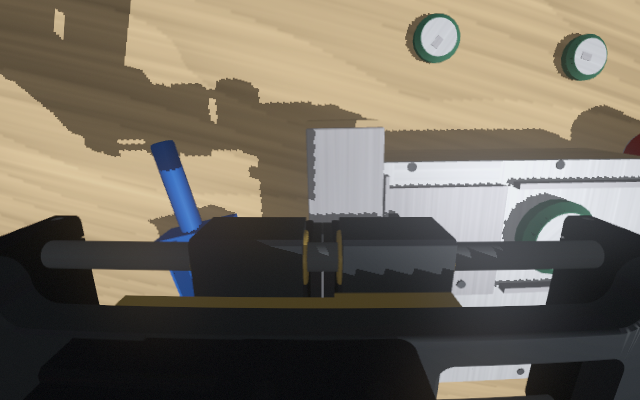

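View pics/scene1c.png

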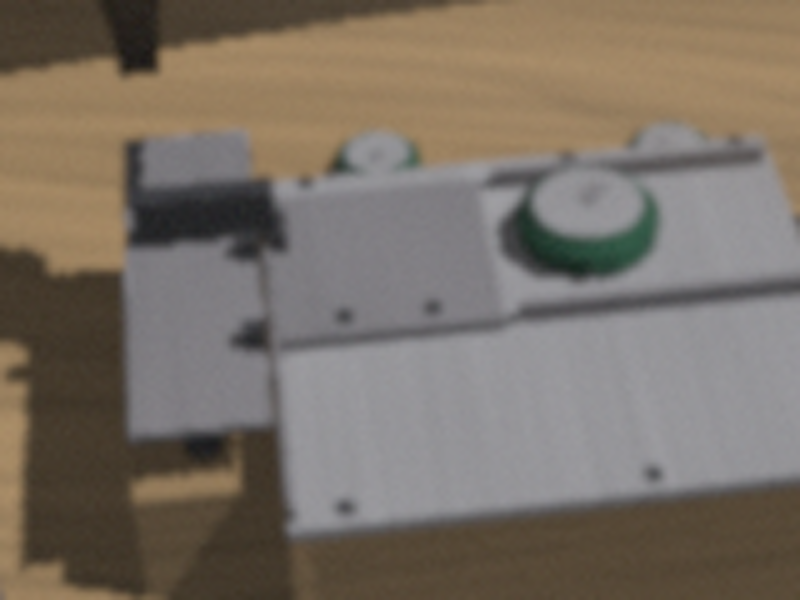

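send_rows(increments=[{"x":0.15,"y":0.36,"z":0.1,"ax":-0.11,"ay":0.12,"az":-0.1},{"x":0,"y":0,"z":0.3,"ax":0,"ay":0,"az":0},{"x":0,"y":0,"z":0.3,"ax":0,"ay":0,"az":0},{"x":0,"y":0,"z":0,"ax":0,"ay":0,"az":0}])

```text
clock: 4.95
eef_pos: [509.8, -121.2, 134.8]
eef_rot: [179.8, -0.0, -165.4]
ft_force: [0.5, 0.1, 0.5]
width: 0.6
```

```bash
python3 d.py -44 -92 104
```

```text
t4.95 tip box [-46.7 -82.3 120.8] rpy [ 1.7984e+02 -4.0000e-02 -1.6538e+02] F box [ 0.5 -0.1  0.5] w 0.6
units [-0.065 -0.244  0.419]
turn units [ 0.039 -0.009  0.131]
```

send_rows(increments=[{"x":0,"y":-0.24,"z":0.2,"ax":0,"ay":0,"az":0.12},{"x":0,"y":0,"z":0.22,"ax":0,"ay":0,"az":0},{"x":0,"y":0,"z":0,"ax":0,"ay":0,"az":0}])

```text
clock: 5.25
eef_pos: [512.2, -130.7, 116.6]
eef_rot: [179.8, -0.1, -165.9]
ft_force: [-0.4, 0.6, -0.9]
width: 0.3
```

```bash
python3 d.py -44 -92 90
```

```text
t5.25 tip box [-46.6 -92.1 102.6] rpy [ 1.7982e+02 -6.0000e-02 -1.6586e+02] F box [-0.2  0.7 -0.9] w 0.3
units [-0.066  0.001  0.314]
turn units [ 0.045 -0.015  0.01 ]
```

send_rows(increments=[{"x":0,"y":0,"z":0.12,"ax":0,"ay":0,"az":0},{"x":0,"y":0,"z":0.1,"ax":0,"ay":0,"az":0},{"x":0,"y":0,"z":0.08,"ax":0,"ay":0,"az":0},{"x":0,"y":0,"z":0,"ax":0,"ay":0,"az":0}])

```text
clock: 5.65
eef_pos: [512.5, -131.3, 103.4]
eef_rot: [179.8, -0.0, -165.9]
ft_force: [-0.1, 0.5, 0.0]
width: 0.4
```

```bash
python3 d.py -34 -92 90
```

```text
t5.65 tip box [-46.5 -92.7  89.4] rpy [ 1.7983e+02 -4.0000e-02 -1.6592e+02] F box [0.  0.5 0. ] w 0.4
units [-0.313  0.017 -0.014]
turn units [ 0.043 -0.011 -0.005]
```

```bash
python3 - <<'E'
from bench import *
import cv2
for c,(x0,y0,x1,y1) in {'scene':(210,140,370,260),'top':(330,130,450,250)}.items():
    f=grab_frame(c);s=5
    cv2.imwrite(f'pics/{c}2c.png',cv2.resize(f[y0:y1,x0:x1],None,fx=s,fy=s,interpolation=cv2.INTER_CUBIC))
print(sense()['ft_force'],sense()['eef_pos'])
E
```

```text
[ 0.63406002 -0.35495695 -0.39057036] [ 512.7879402  -131.3450707   103.85323653]
```

View pics/scene2c.png

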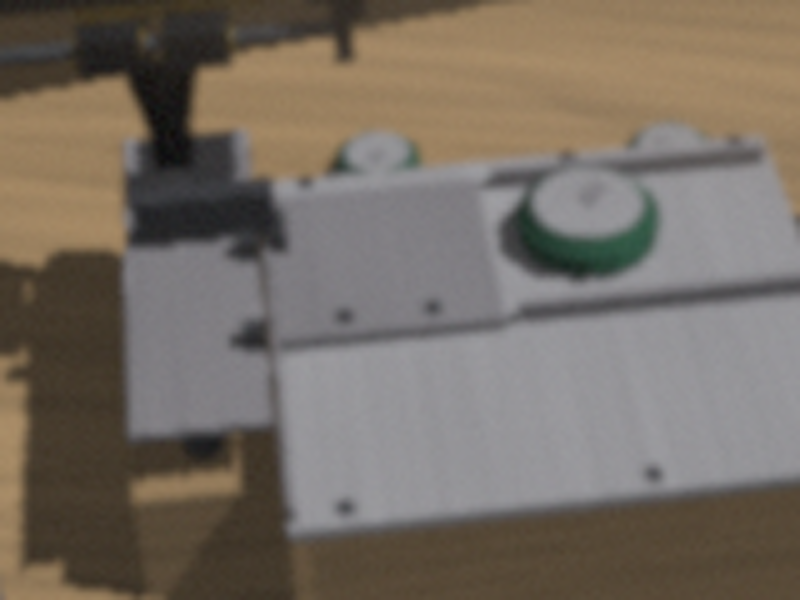

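View pics/top2c.png

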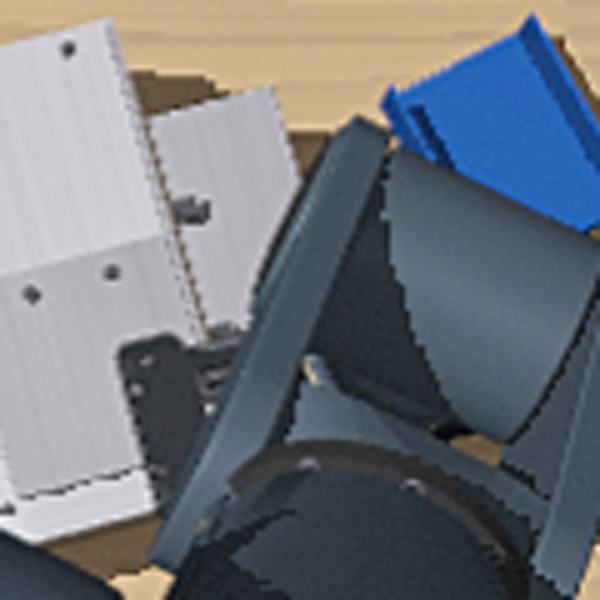

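```bash
python3 - <<'E'
from bench import *
from h import *
from d import *
m=camera_model('scene')
for z in (80,89.5,95,102):
  P=w([(-46.5+9,-92.7-15,z),(-46.5+9,-92.7+15,z)],pose)
  print(z,((proj(m,P)-[210,140]+.5)*5).round().tolist())
print(sense()['tau'])
for n in('bar_top','push_face'):
  print(n,[(round(d['p'],2),[round(float(v)) for v in d['xyz']]) for d in tip_of(n,'scene')+spot_in(n,'scene')])
P=w([(113,-118,z) for z in(102,90)]+[(113,-58,z) for z in(102,90)],pose);print(((proj(m,P)-[210,140]+.5)*5).round().tolist())
E
```

```text
80 [[157.0, 247.0], [219.0, 241.0]]
89.5 [[155.0, 232.0], [217.0, 226.0]]
95 [[154.0, 223.0], [216.0, 217.0]]
102 [[152.0, 211.0], [215.0, 206.0]]
[-2.39926914e-02 -3.86223722e+01 -1.19014907e+01 -5.40863746e-02
  4.08395799e-02  4.26330225e-04]
bar_top [(0.97, [563, -123, 104]), (0.7, [604, -107, 103])]
push_face [(0.67, [539, -124, 120])]
[[128.0, 435.0], [132.0, 455.0], [270.0, 421.0], [272.0, 442.0]]
```

send_rows(increments=[{"x":0,"y":0,"z":0.07,"ax":0,"ay":0,"az":0},{"x":0,"y":0,"z":0.05,"ax":0,"ay":0,"az":0},{"x":0,"y":0,"z":0,"ax":0,"ay":0,"az":0}])

```text
clock: 6.25
eef_pos: [513.2, -131.5, 99.4]
eef_rot: [179.9, 0.1, -165.9]
ft_force: [0.9, 0.1, -1.0]
width: 0.5
```

```bash
python3 d.py -34 -92 90; python3 - <<'E'
from bench import *
import cv2
f=grab_frame('wrist');cv2.imwrite('pics/wrist3.png',f)
f=grab_frame('scene');cv2.imwrite('pics/scene3c.png',cv2.resize(f[120:220,210:340],None,fx=6,fy=6,interpolation=cv2.INTER_CUBIC))
E
```

```text
t6.25 tip box [-45.9 -93.1  85.4] rpy [ 1.7992e+02  6.0000e-02 -1.6590e+02] F box [ 0.9 -0.1 -1. ] w 0.5
units [-0.297  0.028 -0.115]
turn units [ 0.021  0.014 -0.001]
```

View pics/wrist3.png

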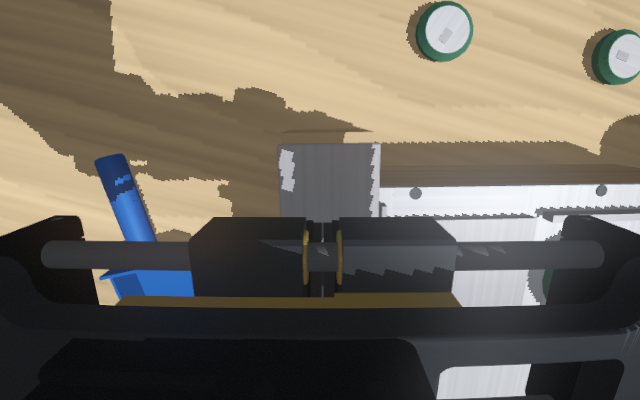

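View pics/scene3c.png

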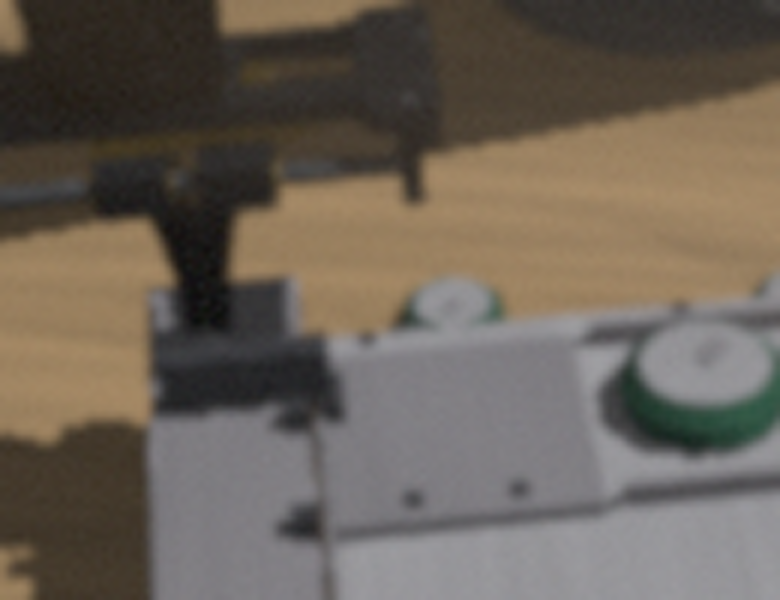

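```bash
python3 - <<'E'
from h import *
from d import *
m=camera_model('scene')
for z in (85,95,102,110,120,130,155,165):
  print(z,((proj(m,w([(-46,-93,z),(-46,-93-9,z)],pose))-[210,120]+.5)*6).round().tolist())
print('plate top far/near edge',((proj(m,w([(-11,-113,130),(-23,-113,130),(-11,-113,104)],pose))-[210,120]+.5)*6).round().tolist())
print('bar near end',((proj(m,w([(-96,-120,z) for z in (102,90)]+[(-96,-58,102)],pose))-[210,120]+.5)*6).round().tolist())
E
```

```text
85 [[224.0, 390.0], [201.0, 392.0]]
95 [[221.0, 371.0], [198.0, 373.0]]
102 [[219.0, 357.0], [197.0, 359.0]]
110 [[217.0, 341.0], [194.0, 343.0]]
120 [[214.0, 321.0], [191.0, 323.0]]
130 [[212.0, 301.0], [189.0, 303.0]]
155 [[205.0, 250.0], [181.0, 251.0]]
165 [[202.0, 228.0], [178.0, 230.0]]
plate top far/near edge [[160.0, 361.0], [160.0, 341.0], [168.0, 413.0]]
bar near end [[152.0, 288.0], [156.0, 311.0], [302.0, 275.0]]
```

```bash
python3 - <<'E'
import bench
print([n for n in dir(bench) if not n.startswith('__')])
print(getattr(bench,'tcp_to_tips',None))
E
```

```text
['IKError', 'camera_model', 'finish_job', 'grab_frame', 'sense', 'silhouettes', 'spot_in', 'tcp_to_tips', 'tip_of']
14.0
```

send_rows(increments=[{"x":0,"y":0,"z":0.06,"ax":0,"ay":0,"az":0},{"x":0,"y":0,"z":0.06,"ax":0,"ay":0,"az":0},{"x":0,"y":0,"z":0,"ax":0,"ay":0,"az":0}])

```text
clock: 6.65
eef_pos: [513.3, -131.6, 94.4]
eef_rot: [179.9, 0.1, -165.9]
ft_force: [-0.5, 0.4, 0.4]
width: 0.6
```

send_rows(increments=[{"x":0,"y":0,"z":0.06,"ax":0,"ay":0,"az":0},{"x":0,"y":0,"z":0.06,"ax":0,"ay":0,"az":0},{"x":0,"y":0,"z":0,"ax":0,"ay":0,"az":0}])

```text
clock: 6.95
eef_pos: [513.3, -131.5, 89.0]
eef_rot: [179.9, 0.1, -165.9]
ft_force: [-0.9, -0.4, 0.0]
width: 0.6
```

```bash
python3 d.py -34 -92 90; python3 - <<'E'
from bench import *
import cv2
f=grab_frame('scene');cv2.imwrite('pics/scene4c.png',cv2.resize(f[120:220,210:340],None,fx=6,fy=6,interpolation=cv2.INTER_CUBIC))
E
```

```text
t6.95 tip box [-45.8 -93.2  75. ] rpy [ 1.7992e+02  6.0000e-02 -1.6590e+02] F box [-0.9 -0.2  0. ] w 0.6
units [-0.295  0.03  -0.374]
turn units [ 0.019  0.016 -0.001]
```

View pics/scene4c.png

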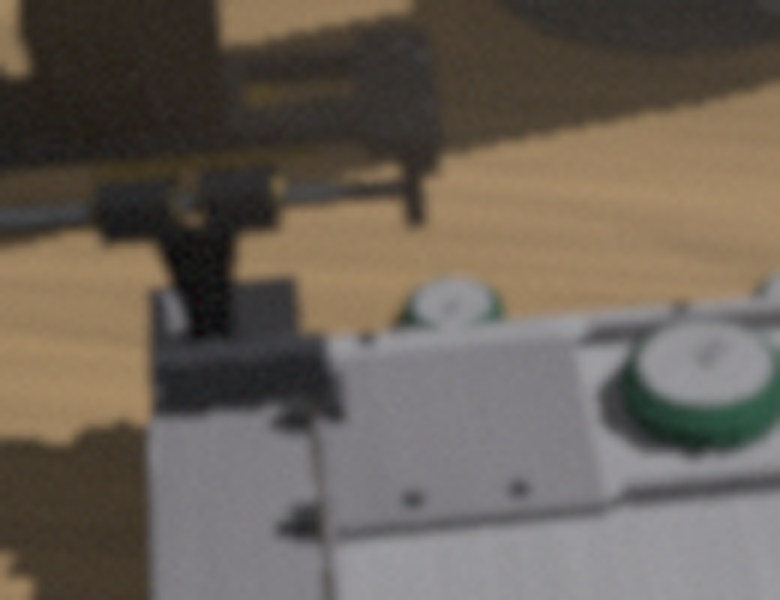

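```bash
python3 - <<'E'
from h import *
from d import *
m=camera_model('scene')
for z in (140,147,155,165,175): print(z,((proj(m,w([(-39,-107,z)],pose))-[210,140]+.5)*5).round().tolist())
E
```

```text
140 [[144.0, 145.0]]
147 [[142.0, 133.0]]
155 [[140.0, 119.0]]
165 [[138.0, 102.0]]
175 [[135.0, 84.0]]
```

```bash
python3 - <<'E'
from h import *
from d import *
m=camera_model('wrist');f=grab_frame('wrist');s,b,M,B=st()
L=[[(-65,-54,90),(-65,200,90)],[(-96,-119,102),(-96,-57,102)],[(-96,-119,102),(114,-119,102)],[(-47,60,100),(-47,195,100)],[(47,60,100),(47,195,100)]]
for a in L:
    p=proj(m,w(a,pose)).round().astype(int)
    print(p.tolist());cv2.line(f,tuple(map(int,p[0])),tuple(map(int,p[1])),(0,0,255),1)
print('tip',proj(m,(s['eef_pos']+M@[0,0,14])[None]),'cam',-np.array(m['view'])[:3,:3].T@np.array(m['view'])[:3,3],s['eef_pos'])
g=grab_frame('scene')
V=np.array(m['view']);
cv2.imwrite('pics/wrist5.png',f);cv2.imwrite('pics/scene5.png',g)
g=grab_frame('top');cv2.imwrite('pics/top5.png',g)
E
```

```text
t7.05 tip box [-45.6 -93.3  75.3] rpy [ 1.7994e+02  8.0000e-02 -1.6590e+02] F box [-0.2  0.7  0.2] w 0.4
[[384, 196], [733, 196]]
[[276, 148], [386, 148]]
[[276, 148], [288, 430]]
[[565, 227], [736, 224]]
[[537, 351], [696, 339]]
tip [[321.63593985 218.0791868 ]] cam [ 448.13515702 -148.04903246  274.87436524] [ 513.46423378 -131.61289635   89.27342744]
```

View pics/wrist5.png

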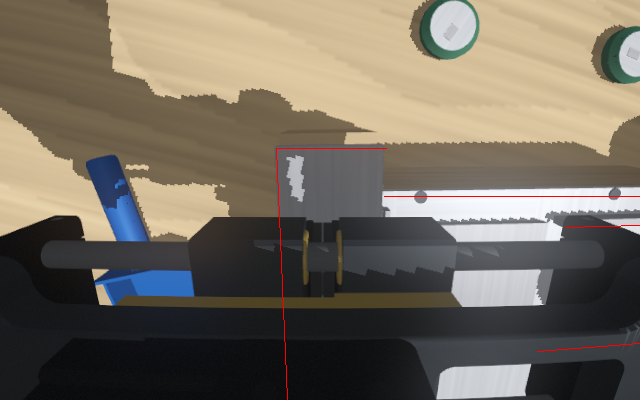

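View pics/scene5.png

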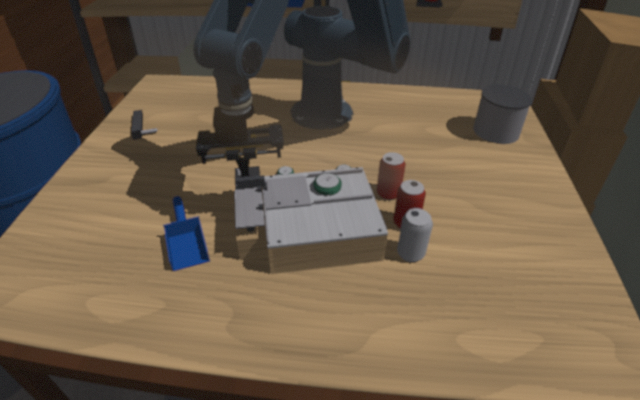

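View pics/top5.png

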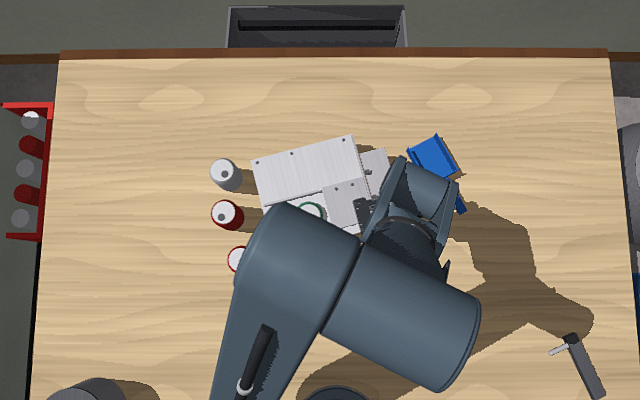

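```bash
python3 - <<'E'
from h import *
from d import *
m=camera_model('scene')
M=R.from_euler('xyz',[180,0,157],degrees=True).as_matrix();p=np.array([243.8,575.5,199.2])
for sgn in(-1,1):
  for z in (14,0,-15,-30):
    print(sgn,z,proj(m,(p+M@[0,sgn*45,z])[None]).round(0))
f=cv2.imread('pics/scene0.png')[0:140,470:610];cv2.imwrite('pics/s0c.png',cv2.resize(f,None,fx=4,fy=4,interpolation=cv2.INTER_CUBIC))
E
```

```text
-1 14 [[511. 106.]]
-1 0 [[512. 101.]]
-1 -15 [[514.  96.]]
-1 -30 [[515.  91.]]
1 14 [[545. 115.]]
1 0 [[546. 110.]]
1 -15 [[548. 105.]]
1 -30 [[550. 100.]]
```

View pics/s0c.png

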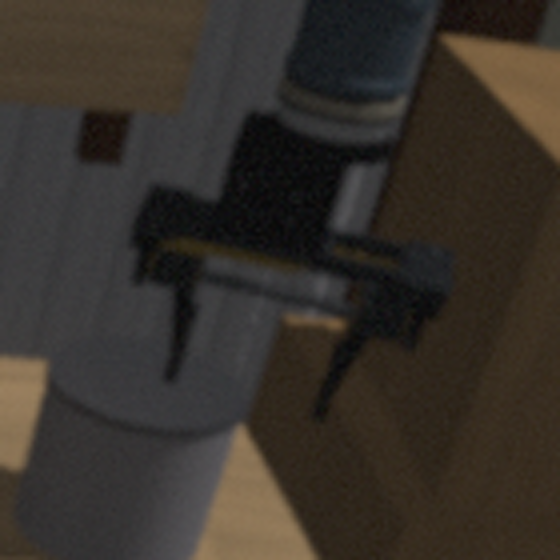

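send_rows(increments=[{"x":0,"y":0,"z":0.06,"ax":0,"ay":0,"az":0},{"x":0,"y":0,"z":0.06,"ax":0,"ay":0,"az":0},{"x":0,"y":0,"z":0,"ax":0,"ay":0,"az":0}])

```text
clock: 7.45
eef_pos: [513.8, -131.7, 84.5]
eef_rot: [180.0, 0.1, -165.9]
ft_force: [-0.9, -0.1, -0.8]
width: 0.2
```

send_rows(increments=[{"x":0,"y":0,"z":0.05,"ax":0,"ay":0,"az":0},{"x":0,"y":0,"z":0.05,"ax":0,"ay":0,"az":0},{"x":0,"y":0,"z":0,"ax":0,"ay":0,"az":0}])

```text
clock: 7.75
eef_pos: [513.7, -131.7, 80.0]
eef_rot: [180.0, 0.1, -165.9]
ft_force: [-0.2, 0.1, 0.3]
width: 0.5
```

```bash
python3 d.py -34 -92 90; python3 - <<'E'
from bench import *
import cv2
f=grab_frame('scene');cv2.imwrite('pics/scene6c.png',cv2.resize(f[120:240,210:340],None,fx=5,fy=5,interpolation=cv2.INTER_CUBIC))
E
```

```text
t7.75 tip box [-45.4 -93.4  66. ] rpy [ 1.7997e+02  1.2000e-01 -1.6590e+02] F box [-0.2  0.1  0.3] w 0.5
units [-0.286  0.037 -0.599]
turn units [ 0.008  0.029 -0.   ]
```

View pics/scene6c.png

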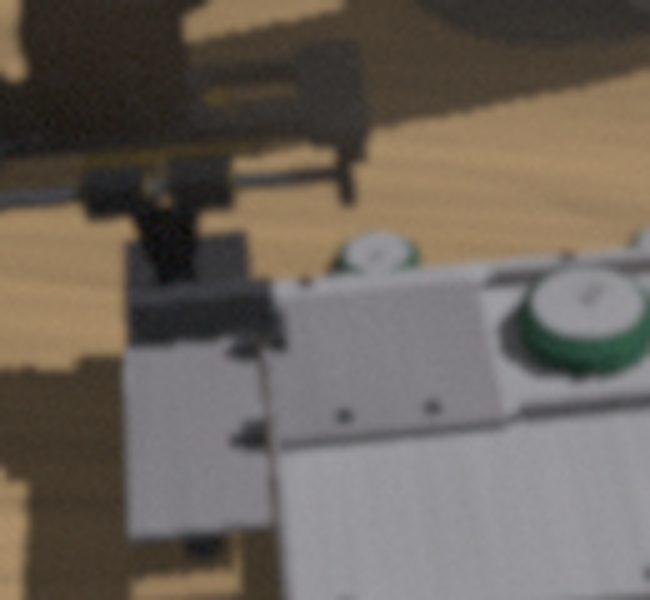

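send_rows(increments=[{"x":0,"y":0,"z":0.04,"ax":0,"ay":0,"az":0},{"x":0,"y":0,"z":0.04,"ax":0,"ay":0,"az":0},{"x":0,"y":0,"z":0,"ax":0,"ay":0,"az":0}])

```text
clock: 8.1
eef_pos: [514.0, -131.9, 77.7]
eef_rot: [-180.0, 0.2, -165.9]
ft_force: [-1.2, 0.7, 4.3]
width: 0.5
```

send_rows(increments=[{"x":0,"y":0,"z":0.08,"ax":0,"ay":0,"az":0},{"x":0,"y":0,"z":0.08,"ax":0,"ay":0,"az":0},{"x":0,"y":0,"z":0,"ax":0,"ay":0,"az":0}])

```text
clock: 8.4
eef_pos: [514.1, -131.9, 72.8]
eef_rot: [-180.0, 0.2, -165.9]
ft_force: [-0.9, 0.6, 5.8]
width: 0.5
```

```bash
python3 d.py -34 -92 90; python3 - <<'E'
from bench import *
import cv2
f=grab_frame('scene');cv2.imwrite('pics/scene7c.png',cv2.resize(f[120:240,210:340],None,fx=5,fy=5,interpolation=cv2.INTER_CUBIC))
E
```

```text
t8.40 tip box [-45.1 -93.7  58.8] rpy [-179.95    0.18 -165.88] F box [-0.8  0.9  5.8] w 0.5
units [-0.28   0.042 -0.779]
turn units [-0.012  0.046  0.006]
```

View pics/scene7c.png

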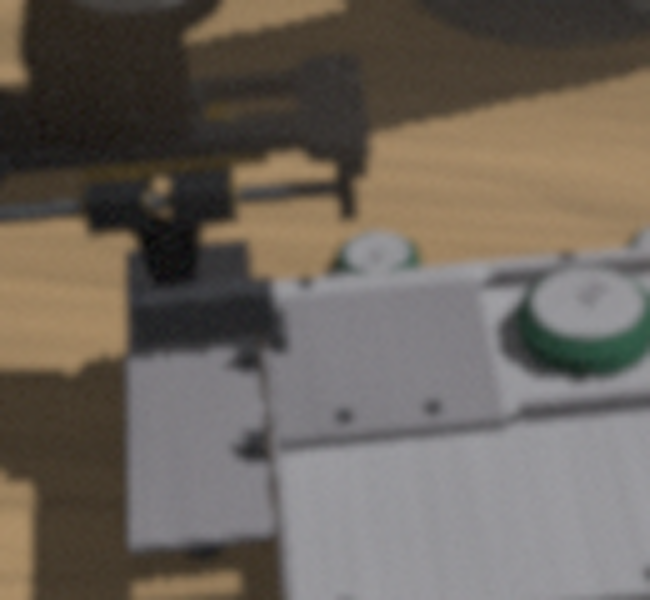

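send_rows(increments=[{"x":0,"y":0,"z":0.09,"ax":0,"ay":0,"az":0},{"x":0,"y":0,"z":0.08,"ax":0,"ay":0,"az":0},{"x":0,"y":0,"z":0,"ax":0,"ay":0,"az":0}])

```text
clock: 8.75
eef_pos: [514.1, -131.9, 68.2]
eef_rot: [-179.9, 0.2, -165.9]
ft_force: [-1.6, 0.2, 7.8]
width: 1.0
```

send_rows(increments=[{"x":-0.1,"y":0,"z":0.05,"ax":0,"ay":0,"az":0},{"x":-0.1,"y":0,"z":0.03,"ax":0,"ay":0,"az":0},{"x":-0.1,"y":0,"z":0.02,"ax":0,"ay":0,"az":0}])

```text
clock: 9.05
eef_pos: [520.5, -129.6, 65.7]
eef_rot: [-180.0, -0.4, -165.7]
ft_force: [-6.1, -2.2, 9.0]
width: 0.5
```

```bash
python3 d.py 68 -92 52
```

```text
t9.05 tip box [-38.4 -93.1  51.7] rpy [-179.99   -0.39 -165.66] F box [-6.4 -0.7  9. ] w 0.5
units [-2.661  0.017 -0.024]
turn units [-0.003 -0.097  0.06 ]
```

send_rows(increments=[{"x":-0.2,"y":0,"z":0,"ax":0,"ay":-0.05,"az":0},{"x":-0.2,"y":0,"z":0,"ax":0,"ay":0,"az":0},{"x":-0.2,"y":0,"z":0,"ax":0,"ay":0,"az":0}])

```text
clock: 9.35
eef_pos: [536.1, -124.6, 66.6]
eef_rot: [179.8, -1.1, -165.4]
ft_force: [-6.3, -3.0, 7.7]
width: 0.3
```

```bash
python3 d.py 68 -92 52;python3 - <<'E'
from bench import *
import cv2
f=grab_frame('scene');cv2.imwrite('pics/scene8c.png',cv2.resize(f[120:240,210:340],None,fx=5,fy=5,interpolation=cv2.INTER_CUBIC))
E
```

```text
t9.35 tip box [-22.3 -92.   52.6] rpy [ 179.84   -1.1  -165.44] F box [-6.8 -1.4  7.7] w 0.3
units [-2.257 -0.018 -0.029]
turn units [ 0.04  -0.275  0.114]
```

View pics/scene8c.png

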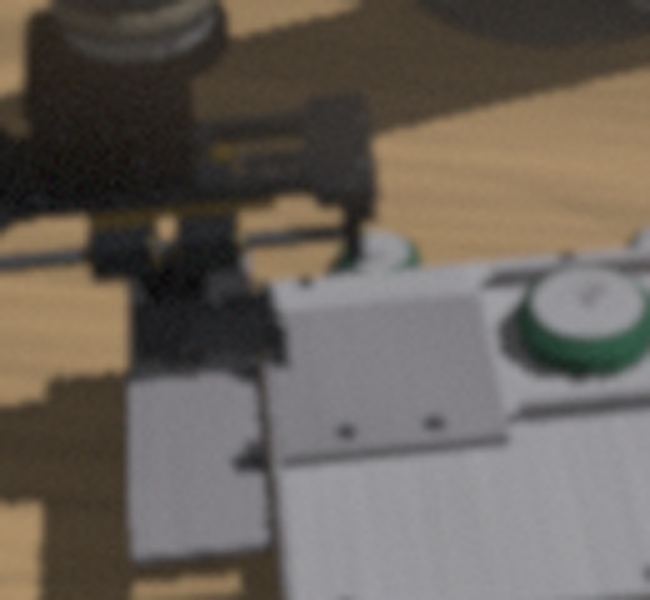

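send_rows(increments=[{"x":-0.2,"y":0,"z":0.01,"ax":0,"ay":-0.15,"az":0.05},{"x":-0.2,"y":0,"z":0.01,"ax":0,"ay":-0.1,"az":0.05},{"x":-0.2,"y":0,"z":0.01,"ax":0,"ay":-0.1,"az":0},{"x":-0.2,"y":0,"z":0.01,"ax":0,"ay":-0.1,"az":0},{"x":-0.2,"y":0,"z":0.01,"ax":0,"ay":-0.1,"az":0}])

```text
clock: 9.9
eef_pos: [563.3, -117.0, 66.4]
eef_rot: [179.7, -0.3, -165.5]
ft_force: [-6.7, -3.7, 9.1]
width: 0.6
```

```bash
python3 d.py 68 -92 52
```

```text
t9.90 tip box [  6.2 -91.2  52.4] rpy [ 179.65   -0.34 -165.47] F box [-7.4 -2.   9.1] w 0.6
units [-1.546e+00 -3.100e-02  1.000e-03]
turn units [ 0.086 -0.086  0.107]
```

send_rows(increments=[{"x":-0.2,"y":-0.02,"z":0,"ax":0.04,"ay":-0.08,"az":0.05},{"x":-0.2,"y":-0.02,"z":0,"ax":0.04,"ay":-0.08,"az":0.05},{"x":-0.2,"y":0,"z":0,"ax":0,"ay":-0.08,"az":0},{"x":-0.2,"y":0,"z":0,"ax":0,"ay":-0.08,"az":0},{"x":-0.2,"y":0,"z":0,"ax":0,"ay":-0.08,"az":0}])

```text
clock: 10.4
eef_pos: [587.1, -110.3, 66.9]
eef_rot: [179.6, -0.6, -165.5]
ft_force: [-7.1, -2.7, 7.3]
width: 0.4
```

```bash
python3 d.py 68 -92 52
```

```text
t10.40 tip box [ 30.9 -90.5  52.9] rpy [ 179.58   -0.59 -165.54] F box [-7.5 -0.9  7.3] w 0.4
units [-0.929 -0.044  0.013]
turn units [ 0.104 -0.148  0.091]
```

send_rows(increments=[{"x":-0.2,"y":-0.03,"z":0.02,"ax":0.05,"ay":-0.1,"az":0.05},{"x":-0.2,"y":-0.03,"z":0.01,"ax":0.05,"ay":-0.1,"az":0.05},{"x":-0.2,"y":-0.02,"z":0.01,"ax":0.03,"ay":-0.1,"az":0.05},{"x":-0.2,"y":0,"z":0.01,"ax":0,"ay":-0.1,"az":0},{"x":-0.2,"y":0,"z":0.01,"ax":0,"ay":-0.1,"az":0}])

```text
clock: 10.9
eef_pos: [611.4, -104.6, 66.1]
eef_rot: [179.7, -0.4, -165.8]
ft_force: [-6.0, -3.3, 6.8]
width: 0.5
```

```bash
python3 d.py 68 -92 52;python3 - <<'E'
from bench import *
import cv2
f=grab_frame('scene');cv2.imwrite('pics/scene9c.png',cv2.resize(f[120:240,210:340],None,fx=5,fy=5,interpolation=cv2.INTER_CUBIC))
E
```

```text
t10.90 tip box [ 55.8 -90.9  52.1] rpy [ 179.69   -0.43 -165.84] F box [-6.6 -1.7  6.8] w 0.5
units [-0.304 -0.029 -0.   ]
turn units [ 0.078 -0.108  0.013]
```

View pics/scene9c.png

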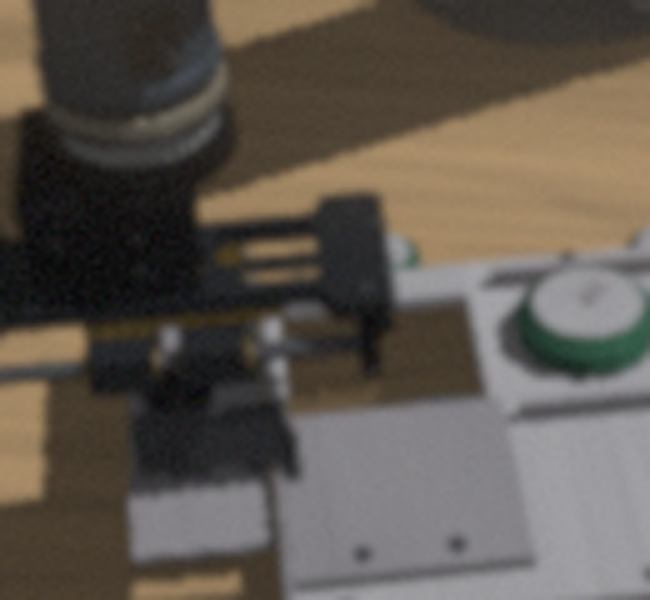

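send_rows(increments=[{"x":-0.15,"y":-0.02,"z":0.01,"ax":0.04,"ay":-0.1,"az":0},{"x":-0.15,"y":-0.02,"z":0.01,"ax":0.04,"ay":-0.1,"az":0},{"x":-0.12,"y":0,"z":0.01,"ax":0,"ay":-0.1,"az":0}])

```text
clock: 11.25
eef_pos: [620.0, -102.6, 66.1]
eef_rot: [179.8, -0.2, -165.7]
ft_force: [-5.8, -4.1, 9.1]
width: 0.3
```

```bash
python3 d.py 68 -92 52
```

```text
t11.25 tip box [ 64.7 -91.   52.1] rpy [ 179.78   -0.23 -165.67] F box [-6.6 -2.6  9.1] w 0.3
units [-0.083 -0.024  0.002]
turn units [ 0.054 -0.058  0.058]
```

send_rows(increments=[{"x":-0.12,"y":0,"z":0,"ax":0.04,"ay":-0.06,"az":0.03},{"x":-0.12,"y":0,"z":0,"ax":0,"ay":-0.06,"az":0},{"x":-0.12,"y":0,"z":0,"ax":0,"ay":-0.06,"az":0}])

```text
clock: 11.55
eef_pos: [623.9, -101.3, 66.7]
eef_rot: [179.8, -0.7, -165.6]
ft_force: [-9.8, -5.3, 8.7]
width: 0.4
```

```bash
python3 d.py 68 -92 52
```

```text
t11.55 tip box [ 68.6 -90.8  52.7] rpy [ 179.82   -0.75 -165.57] F box [-10.8  -2.7   8.7] w 0.4
units [ 0.016 -0.03   0.019]
turn units [ 0.045 -0.187  0.083]
```

send_rows(increments=[{"x":-0.2,"y":0,"z":0.01,"ax":0.04,"ay":-0.12,"az":0.05},{"x":-0.2,"y":0,"z":0.01,"ax":0,"ay":-0.1,"az":0},{"x":-0.2,"y":0,"z":0.01,"ax":0,"ay":-0.1,"az":0}])

```text
clock: 11.85
eef_pos: [622.4, -101.6, 67.0]
eef_rot: [179.7, -2.5, -165.3]
ft_force: [-17.7, -7.2, 16.2]
width: 0.6
```

```bash
python3 d.py 68 -92 52;python3 - <<'E'
from h import *
from d import *
f=grab_frame('scene');cv2.imwrite('pics/scene10c.png',cv2.resize(f[140:260,210:340],None,fx=5,fy=5,interpolation=cv2.INTER_CUBIC))
m=camera_model('scene')
for l in (92,104):
  print(l,((proj(m,w([(-52+l,49,96),(52+l,49,96),(52+l,-49,96)],pose))-[210,140]+.5)*5).round().tolist())
E
```

```text
t11.85 tip box [ 66.7 -90.7  53. ] rpy [ 179.66   -2.51 -165.29] F box [-19.   -2.7  16.2] w 0.6
units [-0.034 -0.034  0.023]
turn units [ 0.082 -0.629  0.151]
92 [[499.0, 297.0], [530.0, 459.0], [296.0, 482.0]]
104 [[502.0, 315.0], [534.0, 479.0], [298.0, 502.0]]
```

View pics/scene10c.png

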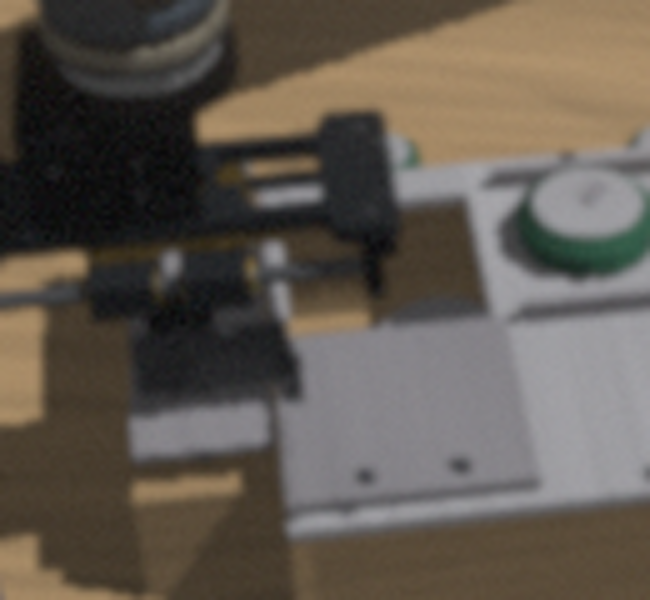

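send_rows(increments=[{"x":0.1,"y":0,"z":0,"ax":0,"ay":-0.4,"az":0},{"x":0.05,"y":0,"z":0,"ax":0,"ay":-0.2,"az":0.1},{"x":0,"y":0,"z":0,"ax":0,"ay":0,"az":0}])

```text
clock: 12.2
eef_pos: [619.9, -103.6, 71.8]
eef_rot: [179.8, 0.5, -165.9]
ft_force: [-2.8, 0.5, 6.5]
width: 0.4
```

```bash
python3 d.py 68 -92 52
```

```text
t12.20 tip box [ 64.6 -92.   57.8] rpy [ 179.8     0.51 -165.88] F box [-2.6  1.1  6.5] w 0.4
units [-0.085 -0.001  0.145]
turn units [0.05  0.128 0.006]
```

send_rows(increments=[{"x":0.05,"y":0,"z":-0.3,"ax":0,"ay":0,"az":0},{"x":0,"y":0,"z":-0.6,"ax":0,"ay":0,"az":0},{"x":0,"y":0,"z":-0.8,"ax":0,"ay":0,"az":0},{"x":0,"y":0,"z":-0.8,"ax":0,"ay":0,"az":0}])

```text
clock: 12.6
eef_pos: [613.7, -103.7, 170.9]
eef_rot: [179.5, 0.0, -165.9]
ft_force: [0.4, -0.5, -0.4]
width: 0.4
```

```bash
python3 d.py 0 185 140;python3 - <<'E'
from h import *
from d import *
f=grab_frame('scene');cv2.imwrite('pics/scene11c.png',cv2.resize(f[140:260,230:390],None,fx=5,fy=5,interpolation=cv2.INTER_CUBIC))
for c in('scene','top'):
  if c=='top':grab_frame(c)
  for n in ('flatcan_mid','push_face'):
    for d in tip_of(n,c):
        t=np.radians(pose[2]);p=np.array(d['xyz'])-[pose[0],pose[1],0]
        print(c,n,round(d['p'],2),np.round([np.cos(t)*p[0]+np.sin(t)*p[1],-np.sin(t)*p[0]+np.cos(t)*p[1],p[2]]))
m=camera_model('top')
# disc from first top frame crop: rim ellipse centre/diameter
q=ray_z(m,[(245+318/5-.5,125+455/5-.5),(245+248/5-.5,125+455/5-.5),(245+390/5-.5,125+455/5-.5)],110)
t=np.radians(pose[2])
for p in q-[pose[0],pose[1],0]: print(np.round([np.cos(t)*p[0]+np.sin(t)*p[1],-np.sin(t)*p[0]+np.cos(t)*p[1]]))
E
```

```text
t12.60 tip box [ 58.3 -90.5 156.9] rpy [ 1.7947e+02  3.0000e-02 -1.6590e+02] F box [ 0.3 -0.5 -0.4] w 0.4
units [1.458 6.885 0.486]
turn units [0.132 0.007 0.001]
scene flatcan_mid 0.9 [ -5.  95. 101.]
scene flatcan_mid 0.67 [-179.    8.    8.]
scene flatcan_mid 0.4 [-167.  174.    8.]
scene push_face 0.57 [ 80. -91. 119.]
top flatcan_mid 0.77 [ 1. 97. 99.]
[-4. 99.]
[  4. 130.]
[-12.  67.]
```

View pics/scene11c.png

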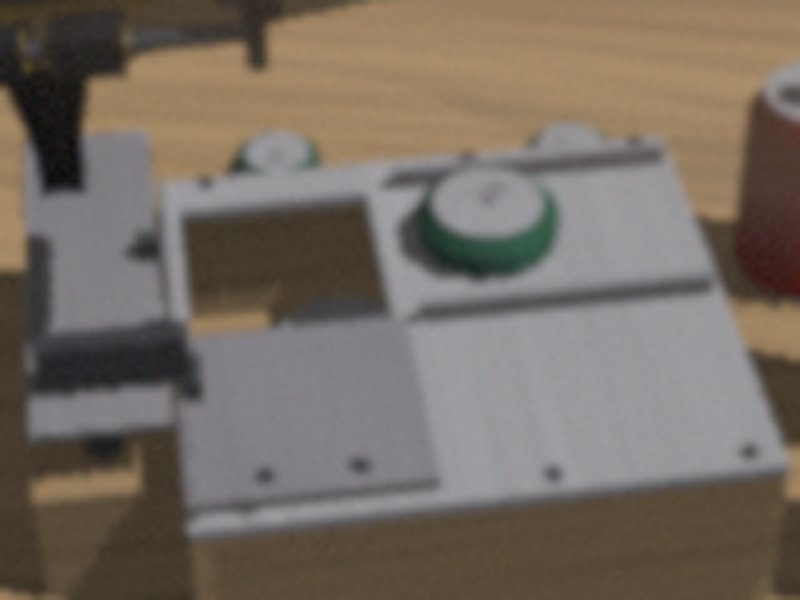

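send_rows(increments=[{"x":0.2,"y":0.9,"z":0,"ax":0.13,"ay":0,"az":0},{"x":0.25,"y":1,"z":0,"ax":0,"ay":0,"az":0},{"x":0.25,"y":1,"z":0,"ax":0,"ay":0,"az":0},{"x":0.25,"y":1,"z":0,"ax":0,"ay":0,"az":0},{"x":0.25,"y":1,"z":0,"ax":0,"ay":0,"az":0}])

```text
clock: 13.4
eef_pos: [515.2, 75.2, 161.5]
eef_rot: [179.8, -0.6, -166.5]
ft_force: [1.0, 0.4, 0.6]
width: 0.1
```

```bash
python3 d.py -3 168 150
```

```text
t13.40 tip box [  6.3 106.9 147.5] rpy [ 179.82   -0.6  -166.46] F box [1.1 0.1 0.6] w 0.1
units [ 0.248  1.526 -0.056]
turn units [ 0.047 -0.151 -0.14 ]
```

send_rows(increments=[{"x":0.1,"y":0.7,"z":-0.1,"ax":0.05,"ay":-0.15,"az":-0.14},{"x":0.1,"y":0.7,"z":0,"ax":0,"ay":0,"az":0},{"x":0.05,"y":0.12,"z":0,"ax":0,"ay":0,"az":0},{"x":0,"y":0,"z":0,"ax":0,"ay":0,"az":0}])

```text
clock: 13.8
eef_pos: [480.8, 137.7, 160.1]
eef_rot: [179.8, -0.9, -165.5]
ft_force: [0.9, 0.3, -0.1]
width: 0.4
```

```bash
python3 d.py -3 168 60
```

```text
t13.80 tip box [-12.  176.  146.1] rpy [ 179.77   -0.93 -165.5 ] F box [ 0.9  0.1 -0.1] w 0.4
units [-0.258 -0.209  2.149]
turn units [ 0.058 -0.232  0.1  ]
```

send_rows(increments=[{"x":-0.2,"y":-0.1,"z":0.6,"ax":0.06,"ay":-0.23,"az":0.1},{"x":0,"y":0,"z":0.6,"ax":0,"ay":0,"az":0},{"x":0,"y":0,"z":0.4,"ax":0,"ay":0,"az":0},{"x":0,"y":0,"z":0,"ax":0,"ay":0,"az":0}])

```text
clock: 14.2
eef_pos: [492.1, 132.0, 92.5]
eef_rot: [-179.9, 0.0, -166.0]
ft_force: [-1.1, -0.3, 0.3]
width: 0.8
```

```bash
python3 d.py -3 168 61; python3 - <<'E'
from h import *
from d import *
f=grab_frame('scene');cv2.imwrite('pics/scene12c.png',cv2.resize(f[110:230,250:410],None,fx=5,fy=5,interpolation=cv2.INTER_CUBIC))
E
```

```text
t14.20 tip box [ -2.1 167.6  78.5] rpy [-1.7987e+02  5.0000e-02 -1.6604e+02] F box [-1.1  0.   0.3] w 0.8
units [0.023 0.012 0.438]
turn units [-0.032  0.011 -0.035]
```

View pics/scene12c.png

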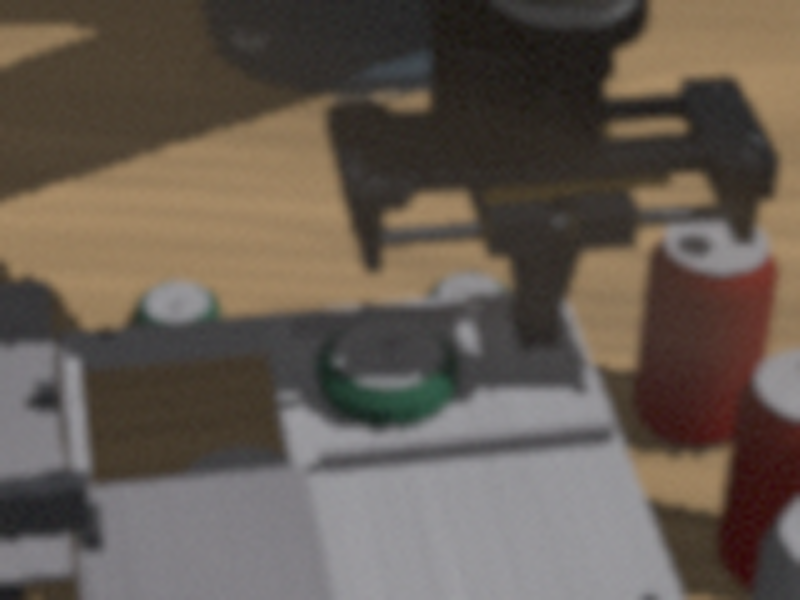

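send_rows(increments=[{"x":0,"y":0,"z":0.25,"ax":0,"ay":0,"az":0},{"x":0,"y":0,"z":0.15,"ax":0,"ay":0,"az":0},{"x":0,"y":0,"z":0,"ax":0,"ay":0,"az":0}])

```text
clock: 14.55
eef_pos: [495.1, 130.5, 77.4]
eef_rot: [-179.8, 0.3, -166.2]
ft_force: [-0.9, 0.8, -0.7]
width: 0.4
```

```bash
python3 d.py -3 50 60; python3 - <<'E'
from h import *
from d import *
f=grab_frame('scene');cv2.imwrite('pics/scene13c.png',cv2.resize(f[110:230,250:410],None,fx=5,fy=5,interpolation=cv2.INTER_CUBIC))
E
```

```text
t14.55 tip box [  0.5 165.4  63.4] rpy [-179.8     0.32 -166.16] F box [-0.7  1.  -0.7] w 0.4
units [ 0.076 -2.884  0.095]
turn units [-0.051  0.08  -0.065]
```

View pics/scene13c.png

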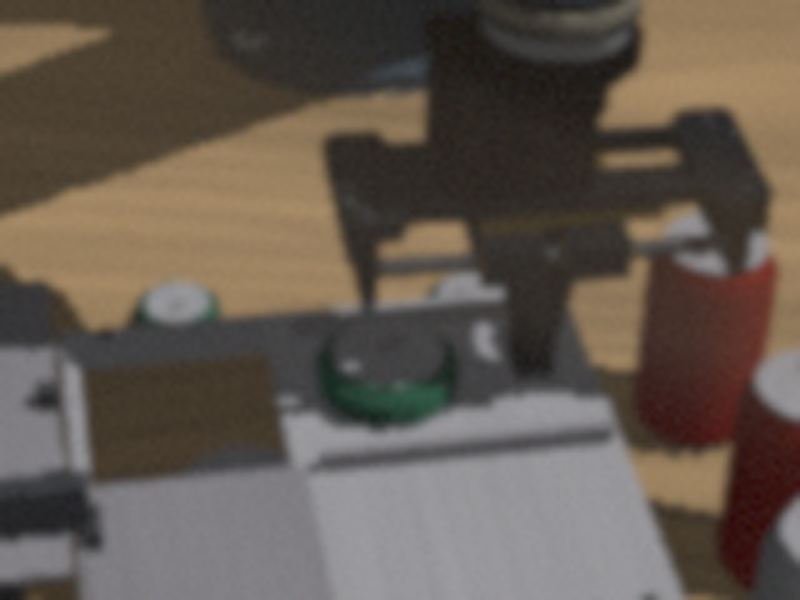

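send_rows(increments=[{"x":0.07,"y":-0.25,"z":0.08,"ax":-0.05,"ay":0.08,"az":-0.06},{"x":0,"y":-0.25,"z":0.02,"ax":0,"ay":0,"az":0},{"x":0,"y":-0.25,"z":0,"ax":0,"ay":0,"az":0},{"x":0,"y":-0.25,"z":0,"ax":0,"ay":0,"az":0},{"x":0,"y":-0.25,"z":0,"ax":0,"ay":0,"az":0}])

```text
clock: 15.1
eef_pos: [506.2, 78.1, 74.8]
eef_rot: [-180.0, 0.2, -165.8]
ft_force: [-0.1, 0.7, 1.3]
width: 0.6
```

```bash
python3 d.py -3 50 60
```

```text
t15.10 tip box [ -1.6 111.8  60.8] rpy [-1.7995e+02  1.5000e-01 -1.6577e+02] F box [0.1 0.7 1.3] w 0.6
units [ 0.039 -1.545  0.021]
turn units [-0.012  0.038  0.032]
```

```bash
python3 - <<'E'
from h import *
from d import *
f=grab_frame('scene');cv2.imwrite('pics/scene14c.png',cv2.resize(f[110:230,250:410],None,fx=5,fy=5,interpolation=cv2.INTER_CUBIC))
E
```

```text
(no output)
```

View pics/scene14c.png

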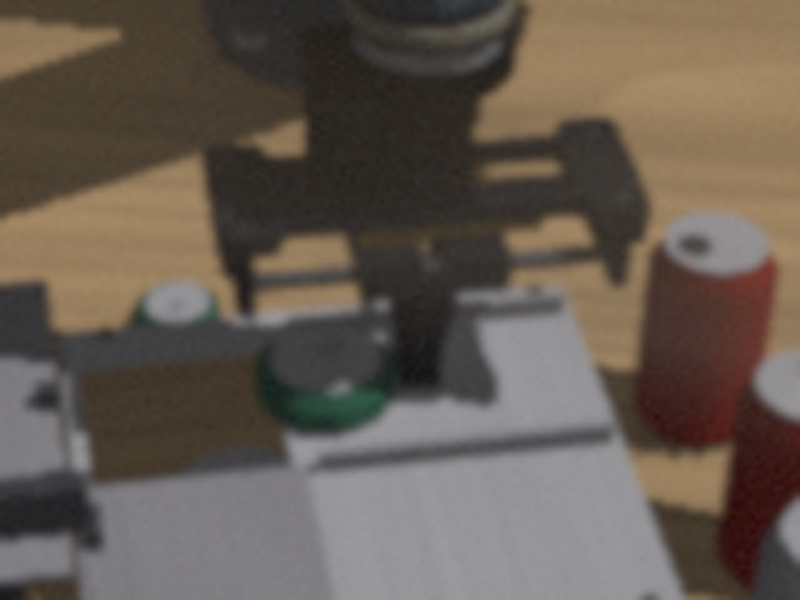

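send_rows(increments=[{"x":0,"y":-0.25,"z":0,"ax":0,"ay":0,"az":0},{"x":0,"y":-0.25,"z":0,"ax":0,"ay":0,"az":0},{"x":0,"y":-0.25,"z":0,"ax":0,"ay":0,"az":0},{"x":0,"y":-0.2,"z":0,"ax":0,"ay":0,"az":0}])

```text
clock: 15.55
eef_pos: [517.1, 36.7, 75.1]
eef_rot: [-179.9, 0.2, -165.8]
ft_force: [0.6, -0.1, -0.5]
width: 0.3
```

```bash
python3 d.py -3 50 60; python3 - <<'E'
from h import *
from d import *
f=grab_frame('scene');cv2.imwrite('pics/scene15c.png',cv2.resize(f[110:230,250:410],None,fx=5,fy=5,interpolation=cv2.INTER_CUBIC))
E
```

```text
t15.55 tip box [-1.  69.  61.1] rpy [-179.89    0.21 -165.83] F box [ 0.6 -0.2 -0.5] w 0.3
units [ 0.05  -0.475  0.028]
turn units [-0.027  0.053  0.017]
```

View pics/scene15c.png

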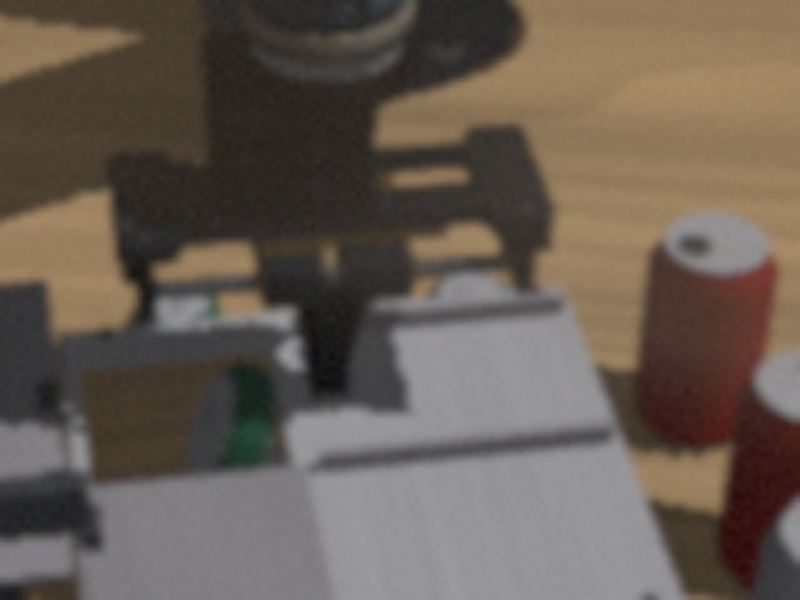

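send_rows(increments=[{"x":0,"y":0,"z":0,"ax":0,"ay":0,"az":0},{"x":0,"y":0.1,"z":-0.6,"ax":0,"ay":0,"az":0},{"x":0,"y":0,"z":-1,"ax":0,"ay":0,"az":0},{"x":0.5,"y":0,"z":-1,"ax":0,"ay":0,"az":0},{"x":0.8,"y":0,"z":-1,"ax":0,"ay":0,"az":0}])

```text
clock: 16.1
eef_pos: [465.1, 27.3, 217.3]
eef_rot: [179.9, -0.3, -165.8]
ft_force: [-0.3, -0.3, 0.9]
width: 0.3
```

```bash
python3 d.py -3 50 60; python3 - <<'E'
from h import *
from d import *
f=grab_frame('scene');cv2.imwrite('pics/scene16c.png',cv2.resize(f[140:290,220:420],None,fx=4,fy=4,interpolation=cv2.INTER_CUBIC))
f=grab_frame('top');cv2.imwrite('pics/top16.png',f)
E
```

```text
t16.10 tip box [-53.9  72.7 203.3] rpy [ 179.88   -0.33 -165.84] F box [-0.4 -0.2  0.9] w 0.3
units [-1.294 -0.576  3.574]
turn units [ 0.031 -0.083  0.014]
```

View pics/scene16c.png

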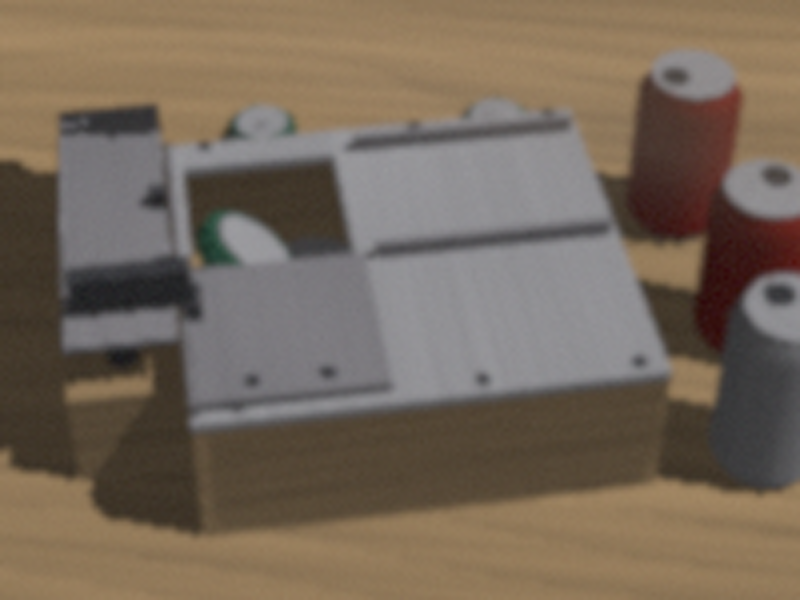

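View pics/top16.png

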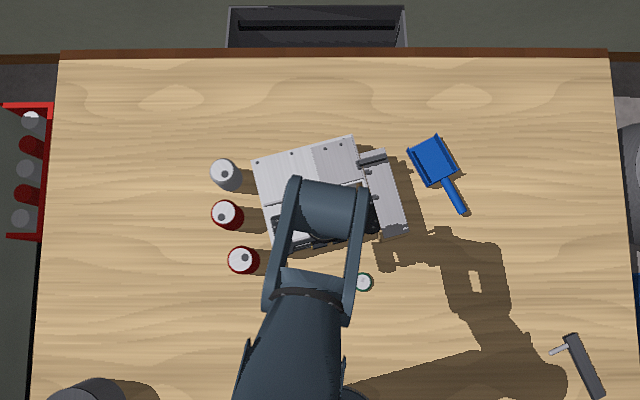

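send_rows(increments=[{"x":0,"y":1,"z":0,"ax":0,"ay":0,"az":0},{"x":0,"y":1,"z":0,"ax":0,"ay":0,"az":0},{"x":0,"y":1,"z":0,"ax":0,"ay":0,"az":0},{"x":0,"y":1,"z":0,"ax":0,"ay":0,"az":0},{"x":0,"y":0,"z":0,"ax":0,"ay":0,"az":0}])

```text
clock: 16.7
eef_pos: [425.8, 187.1, 219.6]
eef_rot: [-179.9, 0.3, -166.2]
ft_force: [-0.6, -0.6, 0.2]
width: 0.5
```

```bash
python3 d.py -3 50 60; python3 - <<'E'
from h import *
from d import *
f=grab_frame('scene');cv2.imwrite('pics/scene17c.png',cv2.resize(f[140:290,220:420],None,fx=4,fy=4,interpolation=cv2.INTER_CUBIC))
f=grab_frame('top');cv2.imwrite('pics/top17c.png',cv2.resize(f[120:250,200:420],None,fx=3.6,fy=3.6,interpolation=cv2.INTER_CUBIC))
print([(d['p'],d['xyz']) for d in tip_of('flatcan_mid','top')])
E
```

```text
t16.70 tip box [-52.9 237.2 205.6] rpy [-179.91    0.27 -166.2 ] F box [-0.7 -0.4  0.2] w 0.5
units [-1.256 -4.667  3.653]
turn units [-0.022  0.069 -0.075]
[(0.95, [536.9, -43.0, 45.9]), (0.79, [329.0, 99.1, 6.5]), (0.63, [355.8, -65.9, 9.0])]
```

View pics/scene17c.png

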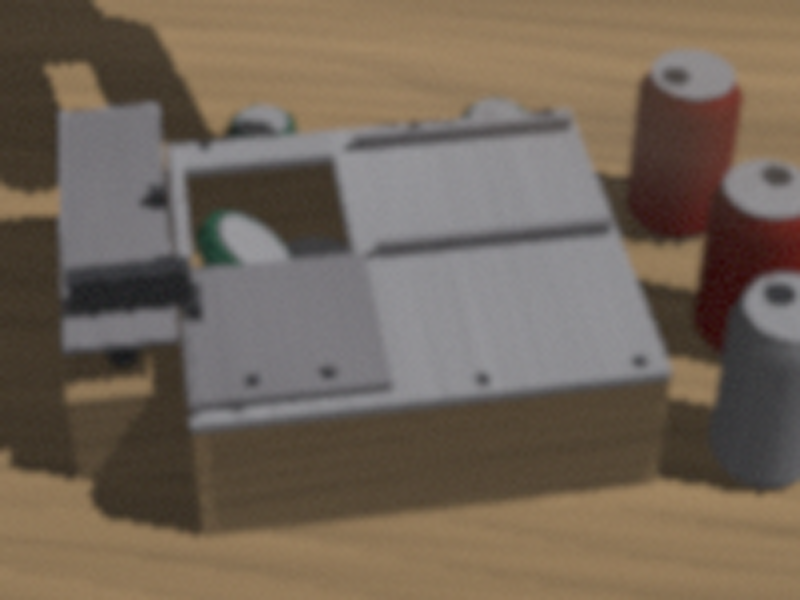

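View pics/top17c.png

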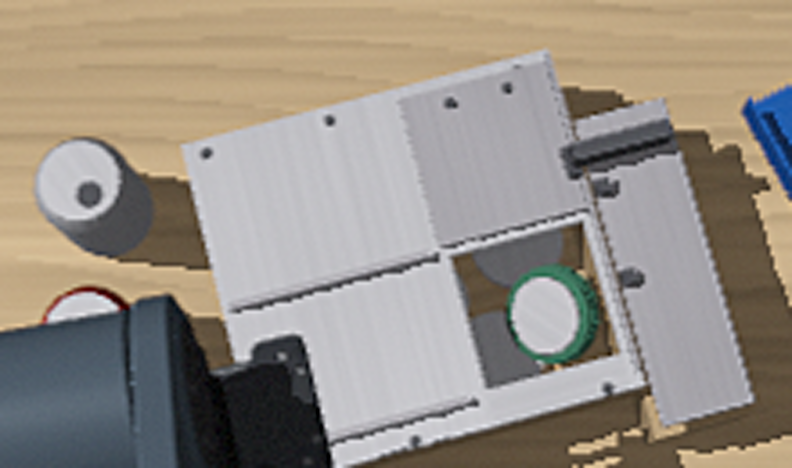

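```bash
python3 - <<'E'
from bench import *
print(sense()['clock'],sense()['ft_force']);print(finish_job())
E
```

```text
16.85 [ 0.27365989 -1.1426443   0.93557602]
the job is handed in; nothing more can be done
None
```

The job is done and was handed in at 16.85 s. I pressed the catch bar down about 12 mm with the closed fingertips. Keeping it down, I pushed the lid to its end stop, where the force rose to about 19 N. I then lifted off and pushed the 68 mm flattened can, the largest of the three discs, along its lane into the hole.

**Last checks:**
- **Lid and catch:** the lid is fully open, the bar is back up, and its second tooth is behind the plate.
- **Flattened can:** it lies inside the box, tilted on what look like other cans there. Its centre is about 46 mm high, below the deck, and it did not move between two pictures 0.6 s apart.
- **Other things:** the three upright cans and the scoop look unmoved. The arm is clear and touches nothing.

**What disagreed:** the fingertips touched the bar with the reported TCP about 24 mm below it. The stated geometry puts the tips 14 mm ahead of the TCP, so I went by the camera picture and the contact force for height instead.

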